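# Fetch a solder reel from the flap-lidded parts box

## Task

On the electronics bench, swing the clear flap of the grey parts box up and over its hinge until it leans back and stays open by itself, then take the solder reel out of the box and stand it upright in the middle of the bare steel plate. Do not drop the reel; the flap may stay open.

Things in the scene. Friction and masses are not known exactly. Their poses are not given: they have to be found in the camera images.
- box: Grey parts box fixed to the bench, 148 (x) by 166 (y) by 65 mm high, walls and floor 4 mm. Origin: centre of its underside; x points from its front (robot side) to its back, where the flap's hinge runs along y on the rim at x = +74 mm, 65 mm up. A 4 mm full-height wall parallel to x parts it into two bays, each 140 (x) by 77 mm (y) inside, centres at y = +41 and -41 mm.
- flap (a joint): Angle of the clear flap (120 g) that covers the box, rad: 0 shut and level (the start), 1.57 vertical, 1.9 against its stop, leaning back behind the box. The hinge is free: let go below about 1.5 the flap falls shut, beyond about 1.65 it falls back to the stop and stays open.
- flap_bar (a point): Centre of the pull bar, a round grey bar 14 mm thick, 40 mm long, along y, on a 14 mm wide stem 28 mm out from the flap's front edge; 69.5 mm above the bench when shut. Site x points to the hinge line, which lies at point x = +176, z = -4 mm; z is out of the flap's top. Its flat ends can be pinched along y from above; the bar turns between the fingers as the flap swings up and back.
- reel: Solder reel: upright cylinder, white end flanges, silvery wire, 46 mm across, 50 mm high, 250 g. Origin: centre of its underside, z up. It stands in either bay, under the flap, 38 mm or more from front and back walls but only 10 mm from the side walls (so close the fingers along box x). The other bay holds a flat steel tin (60 by 22 mm). The larger reel (64 by 70 mm) on the bench is not wanted.
- plate: Bare square steel plate fixed flat on the bench, 120 by 120 mm, 4 mm thick, a flat screw head at each corner. Origin: centre of its underside, sides along x and y. Starts empty; a large reel and a pair of cutters lie beside it, clear of it.
There are look-alikes about, which are no part of the job. Several things look just like the plate: the one meant starts farthest from the robot's base.

How it is judged:
By the outcome, as a careful person would: the job done as asked, in the order asked, and still so for the second after the job is handed in, with the robot touching nothing.
It also fails if it takes over 64 s, if anything falls off the work surface, if the arm or the gripper's body presses on something with over 40 N, if the wrist force passes 120 N, or if a joint passes its speed limit or range.

## Robot

A 7-joint arm with a two-finger parallel gripper is mounted at the origin on the work surface. World frame = base frame: x ahead of the robot, y to its left, z up, the work surface at z = 0. Lengths are in mm, angles in rad, forces in N, time in s.
With the tool pointing down it reaches from about 350 to 900 mm from the base axis. Payload 19.9 kg.
Tool frame: the origin (TCP) lies midway between the tips of the shut fingers; the grasp point (between the pads) lies 19 mm behind it (r.hold_point_z is the distance from the TCP to the grasp point, in mm); x points along the fingers, y is the direction in which the jaws open and shut, and the axes are right-handed (so a half turn about x gives the same grasp; the last joint's range is limited). The gripper opens to 85 mm and grips with 20 to 120 N. Pads are 22 mm wide; open, the fingers measure 114 mm over their backs; the gripper's body (76 mm by 85 mm) begins 54 mm behind the grasp point. The pads swing forward as they close: fully open they stand 13 mm farther back than shut.
Start: joints at [-1.371, 0.417, -0.01, 1.614, 0.005, 1.111, -0.053], TCP at [149.04, 606.95, 231.26] pointing down, gripper open.
Joint ranges: [-2.81, 2.81], [-0.39, 2.02], [-1.27, 1.25], [0.06, 2.57], [-1.19, 4.33], [0.19, 2], [-2.82, 2.82]. Speed limits (rad/s): [1.89, 1.89, 2.39, 2.39, 3.01, 3.01, 3.01].

## Interface

Orientations are given as a unit quaternion [w, x, y, z].
In Python, from bench import readout, imaging, r gives the robot as it stands.
- The arm moves only by the shell command python3 -m crank 'ROWS'. ROWS is JSON, a list that holds one entry, the list of rows, each a list of 7 numbers: the shift along the tool's x, y, z scaled (see below), then the turn, a rotation vector about the tool's x, y, z scaled (see below), then the opening, from -1 (shut) to 1 (fully open). A call has exactly 5 rows; each row is the pose to reach, as a shift and turn from the pose commanded when the call began, along the tool's axes at that moment; what a row does not reach only later rows make up. The controller multiplies each number of a shift by 0.25 m and each number of a turn by 45 degrees. A row lasts 1/8 s, in which the tool goes at most 62.5 mm and 10.7 degrees, less where a joint would pass 70% of its speed; a pose out of reach is approached as far as the arm can. A call with a number of a shift or a turn outside -1 to 1 is refused whole. A call with a gripper value outside its range is refused whole. The fingers move at their own pace and stop on an object; the grip force is fixed at half the most. Time passes only in rows, so rows that repeat a pose let the fingers close, or fill a call up. It gives the time, the measured TCP pose, the force and the opening at its end, in the units of the state.
- readout.read_state(): the state, without advancing time (a new reading comes with each control period).
- imaging.capture(name): name is "scene" or "top" or "wrist"; returns (picture, depth): 400x640x3 uint8, red, green, blue; 400x640 float32, mm along the optical axis (not along the pixel's ray), 0 where there is no reading.
- imaging.camera_info(name): a dict with "camera_matrix" (3x3 intrinsics, pixels), "rvec" (rotation vector, rad) and "tvec" (3), from world to camera coordinates, as OpenCV has them; the wrist camera has in their place "hand_eye" (4x4, takes a point from camera to tool coordinates, whose origin is the TCP and whose axes are the tool frame's). Camera axes: x right, y down, z forward; pixel columns grow to the right and rows downward; lengths in mm; the calibration is good to about 2 mm. The wrist camera is an equidistant fisheye: a pixel r from the principal point sees the ray r / f radians off the axis. A picture is of the moment at which its call begins: read the wrist's pose just before it. camera_info takes no time and is no camera call.
- r.finish_job(): hands the job in, once; it reports no verdict.
The state is a dict: "time_s": time; "q": joint angles; "dq": joint speeds; "tau": joint torques, N m; "tcp_pos": TCP position; "tool_rot": TCP orientation; "contact_force": force on the tool from outside, world axes, zero at the start; "torque": the same for the moment, N m; "grip_width": finger opening in mm.
Only numpy, scipy, OpenCV 4.12 (cv2) and the standard library are available. Lean on these libraries where they do the work, as an engineer would, in place of code of your own. Each camera call takes 0.05 s, during which the arm holds its last target.

## Working session

There is one attempt and no reset: what is moved stays moved. The work goes in short steps, Python scripts to look and compute and a shell command to move; the robot and the scene stay as the last step left them, time stands still between calls to the robot, and variables do not carry over. Pictures are saved under pics/ and viewed, and the job is handed in when it is done.

```bash
ls; mkdir -p pics; python3 - <<'E'
from bench import readout, imaging, r
import cv2,numpy as np
s=readout.read_state(); print(s['time_s'],s['tcp_pos'],s['tool_rot'],s['grip_width'],r.hold_point_z)
for n in ["scene","top","wrist"]:
    p,d=imaging.capture(n); cv2.imwrite(f"pics/{n}0.png",p[:,:,::-1]); np.savez(f"pics/{n}0.npz",p=p,d=d)
    print(n,{k:np.round(v,3).tolist() if not isinstance(v,str) else v for k,v in imaging.camera_info(n).items()})
E
```

```text
pics
0.0 [149.00116699 606.63900853 230.6722872 ] [ 0.70197614  0.08451026  0.70199754 -0.08536382] 85.43352824462995 18.700000000000003
scene {'camera_matrix': [[494.039, 0.0, 325.732], [0.0, 494.039, 202.016], [0.0, 0.0, 1.0]], 'rvec': [0.719, 2.484, -1.303], 'tvec': [444.505, -46.191, 1259.725]}
top {'camera_matrix': [[425.485, 0.0, 323.085], [0.0, 425.485, 199.675], [0.0, 0.0, 1.0]], 'rvec': [2.154, -2.202, 0.088], 'tvec': [-18.064, 514.822, 1006.809]}
wrist {'camera_matrix': [[309.707, 0.0, 321.193], [0.0, 309.707, 201.897], [0.0, 0.0, 1.0]], 'hand_eye': [[-0.0, -0.325, 0.946, -143.07], [1.0, -0.001, -0.0, -0.015], [0.001, 0.946, 0.325, -84.401], [0.0, 0.0, 0.0, 1.0]]}
```

View pics/scene0.png

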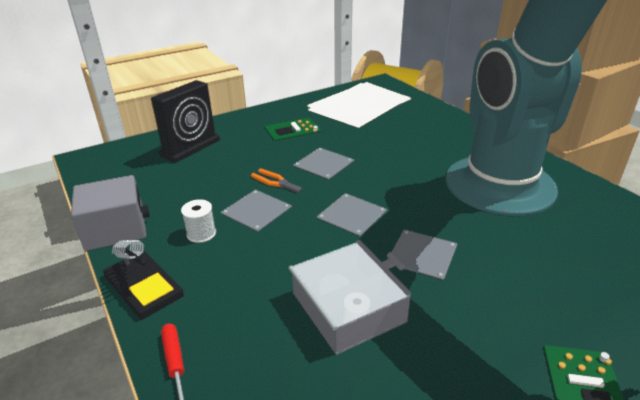

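View pics/top0.png

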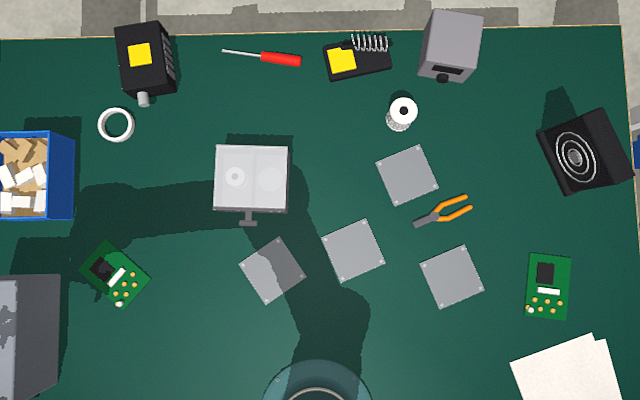

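View pics/wrist0.png

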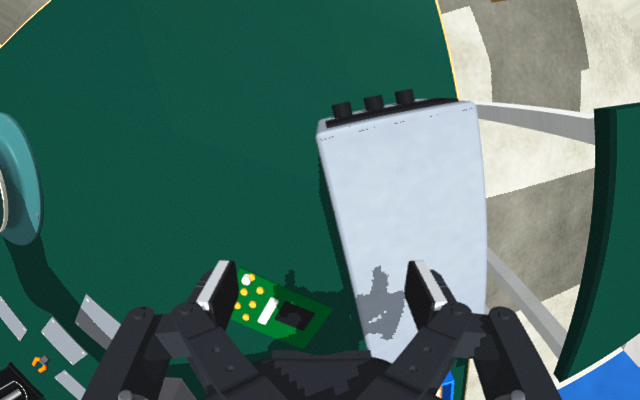

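```bash
cat > h.py <<'E'
import cv2,numpy as np
from bench import readout, imaging, r
from scipy.spatial.transform import Rotation as Ro
def ray(n,uv):
    c=imaging.camera_info(n); K=np.array(c['camera_matrix']); R=cv2.Rodrigues(np.array(c['rvec'],float))[0]; t=np.array(c['tvec'],float).ravel()
    d=R.T@np.linalg.inv(K)@np.array([uv[0],uv[1],1.]); return -R.T@t,d
def onz(n,uv,z):
    o,d=ray(n,uv); return o+d*(z-o[2])/d[2]
def bydepth(n,uv,dep):
    o,d=ray(n,uv); return o+d*dep
def tri(a,b):
    (o1,d1),(o2,d2)=a,b
    A=np.stack([d1,-d2],1); s=np.linalg.lstsq(A,o2-o1,rcond=None)[0]
    p,q=o1+s[0]*d1,o2+s[1]*d2
    return (p+q)/2,np.linalg.norm(p-q)
def proj(n,P):
    c=imaging.camera_info(n)
    return cv2.projectPoints(np.array(P,float).reshape(-1,3),np.array(c['rvec'],float),np.array(c['tvec'],float),np.array(c['camera_matrix'],float),None)[0][:,0]
def wray(uv,s):
    c=imaging.camera_info('wrist');K=np.array(c['camera_matrix']);H=np.array(c['hand_eye'])
    dx,dy=uv[0]-K[0,2],uv[1]-K[1,2]; rr=np.hypot(dx,dy); th=rr/K[0,0]
    d=np.array([np.sin(th)*dx/rr,np.sin(th)*dy/rr,np.cos(th)])
    R=rot(s); return R@H[:3,3]+np.array(s['tcp_pos']),R@H[:3,:3]@d
def rot(s):
    q=s['tool_rot']; return Ro.from_quat([q[1],q[2],q[3],q[0]]).as_matrix()
def rel(s,P,R):
    "shift & turn in scaled units from state s to pose P,R"
    R0=rot(s); return R0.T@(np.array(P)-s['tcp_pos'])/250, np.degrees(Ro.from_matrix(R0.T@R).as_rotvec())/45
E
python3 - <<'E'
import cv2
a=cv2.imread('pics/top0.png');b=cv2.imread('pics/scene0.png')
cv2.imwrite('pics/c1.png',cv2.resize(a[130:240,200:310],None,fx=5,fy=5,interpolation=cv2.INTER_CUBIC))
cv2.imwrite('pics/c2.png',cv2.resize(b[220:360,280:440],None,fx=4,fy=4,interpolation=cv2.INTER_CUBIC))
cv2.imwrite('pics/c3.png',cv2.resize(a[135:215,365:485],None,fx=5,fy=5,interpolation=cv2.INTER_CUBIC))
cv2.imwrite('pics/c4.png',cv2.resize(b[170:245,210:330],None,fx=5,fy=5,interpolation=cv2.INTER_CUBIC))
E
```

```text
(no output)
```

View pics/c1.png

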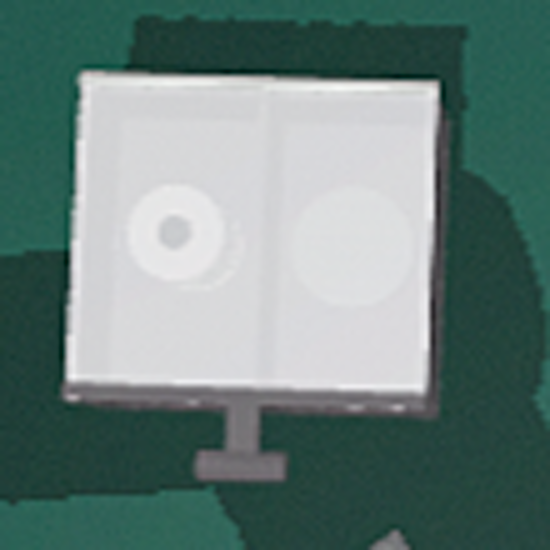

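View pics/c2.png

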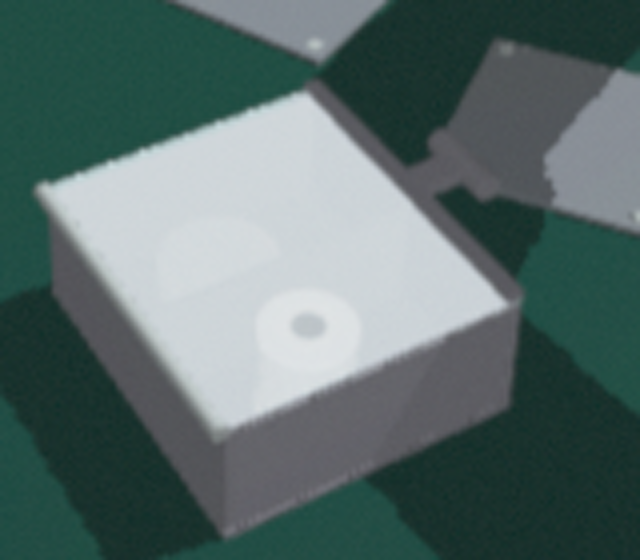

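View pics/c3.png

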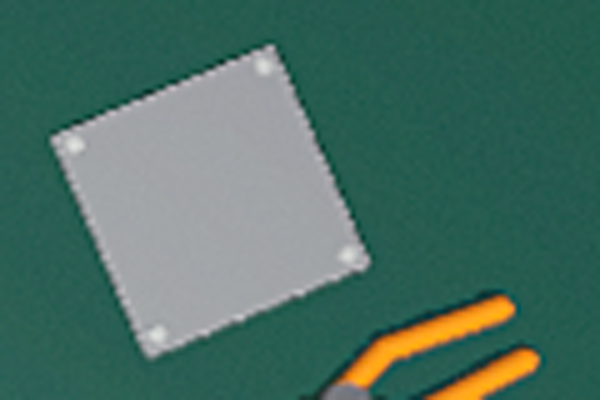

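View pics/c4.png

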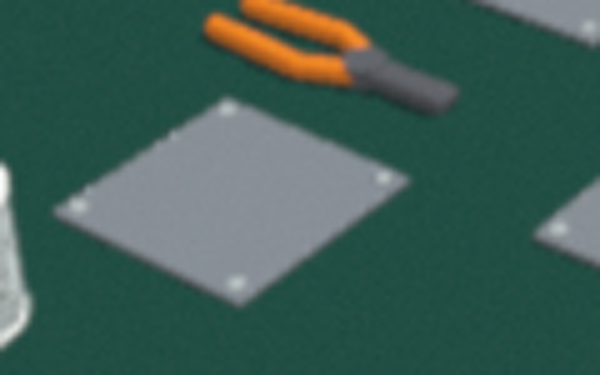

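```bash
python3 - <<'E'
from h import *
T=lambda u,v,ox=200,oy=130,k=5:((u+.5)/k-.5+ox,(v+.5)/k-.5+oy)
S=lambda u,v:T(u,v,280,220,4)
P3=lambda u,v:T(u,v,365,135); P4=lambda u,v:T(u,v,210,170)
def t2(nm,a,b): p,e=tri(ray('top',a),ray('scene',b)); print(nm,p.round(1),round(e,1))
t2('bar',T(241,466),S(463,164))
t2('barL',T(196,466),S(491,190)); t2('barR',T(287,466),S(436,138))
t2('reelhub',T(176,232),S(309,326))
t2('rearL',T(80,73),S(218,437));t2('rearR',T(440,83),S(38,187))
t2('frontL',T(67,392),S(520,298));t2('frontR',T(432,402),S(312,84))
# screws: top order: UL(76,146) UR(264,67) LR(348,255) LL(157,335)
for n,a,b in [('UL',(76,146),(237,283)),('UR',(264,67),(78,206)),('LR',(348,255),(228,107)),('LL',(157,335),(384,178))]:
    t2(n,P3(*a),P4(*b)); print(onz('top',P3(*a),4).round(1),onz('scene',P4(*b),4).round(1))
dT=np.load('pics/top0.npz')['d'];dS=np.load('pics/scene0.npz')['d']
for n,D,uv in [('top',dT,T(241,466)),('top',dT,T(176,232)),('top',dT,T(240,430)),('top',dT,T(350,245)),('scene',dS,S(463,164)),('scene',dS,S(309,326)),('top',dT,P3(210,200))]:
    print(n,np.round(uv,1),bydepth(n,uv,D[int(round(uv[1])),int(round(uv[0]))]).round(1))
# other plates distance
for uv in [(407,175),(353,250),(272,270),(452,276)]:
    p=onz('top',uv,4);print(p.round(0),np.hypot(p[0],p[1]).round(0))
E
```

```text
bar [460.6 144.6  68.9] 0.7
barL [461.  165.4  68.8] 1.0
barR [460.1 123.5  69.2] 0.9
reelhub [571.4 177.6  53.1] 2.0
rearL [645.1 219.   67.9] 2.0
rearR [636.   51.   69.1] 2.5
frontL [495.5 225.3  69.3] 3.3
frontR [487.   57.4  68.6] 3.5
UL [ 601.2 -171.4    3.9] 1.1
[ 601.6 -171.6    4. ] [ 600.8 -170.8    4. ]
UR [ 638.8 -265.9    4.3] 0.6
[ 639.1 -266.1    4. ] [ 638.5 -266.     4. ]
LR [ 543.6 -302.8    5.7] 1.4
[ 544.4 -303.7    4. ] [ 542.1 -304.7    4. ]
LL [ 506.4 -207.8    4.3] 1.5
[ 507.  -208.3    4. ] [ 505.6 -207.6    4. ]
top [247.8 222.8] [460.7 142.9  77.3]
top [234.8 176. ] [570.  173.8  68.4]
top [247.6 215.6] [477.3 144.   73.1]
top [269.6 178.6] [561.8  92.9  70.8]
scene [395.4 260.6] [464.3 149.2  74.1]
scene [356.9 301.1] [579.7 190.6  69.1]
top [406.6 174.6] [ 573.3 -236.9    3.7]
[ 572. -238.    4.] 620.0
[391. -99.   4.] 404.0
[347.  98.   4.] 361.0
[ 324. -337.    4.] 467.0
```

```bash
cat >> h.py <<'E'
def down(yaw):
    "tool x down, tool y at world angle yaw"
    x=np.array([0,0,-1.]);y=np.array([np.cos(yaw),np.sin(yaw),0]);return np.stack([x,y,np.cross(x,y)],1)
E
python3 - <<'E'
from h import *
s=readout.read_state();print(rot(s).round(3))
for sg in (1,-1):
    print([a.round(4) for a in rel(s,[460.6,144.6,150],down(sg*np.pi/2-.053))])
E
```

```text
[[-0.     0.238  0.971]
 [-0.001  0.971 -0.238]
 [-1.    -0.001  0.   ]]
[array([ 0.3247, -1.4975,  1.6513]), array([-0.2391, -0.    ,  0.0012])]
[array([ 0.3247, -1.4975,  1.6513]), array([3.7609e+00, 1.8000e-03, 1.0000e-04])]
```

```bash
python3 -m crank '[[[0,-0.15,0.165,-0.02,0,0,1],[0,-0.3,0.33,-0.05,0,0,1],[0,-0.45,0.495,-0.08,0,0,1],[0,-0.6,0.66,-0.1,0,0,1],[0,-0.75,0.825,-0.12,0,0,1]]]'; python3 - <<'E'
from h import *
s=readout.read_state();print(s['q'],s['tcp_pos'])
print([a.round(4) for a in rel(s,[460.6,144.6,150],down(np.pi/2-.053))])
E
```

```text
time_s: 0.78
tcp_pos: [305.4, 374.0, 231.3]
tool_rot: [0.705, 0.052, 0.705, -0.052]
contact_force: [0.9, 0.4, 1.1]
grip_width: 85.7
[-1.0332642   0.16124929  0.09247506  1.96016609 -0.01741026  1.02087703
  0.4918923 ] [305.36940265 373.99982819 231.27263718]
[array([ 0.3251, -0.8175,  0.7478]), array([-1.184e-01,  0.000e+00, -1.000e-04])]
```

```bash
python3 -m crank '[[[0.05,-0.165,0.15,-0.02,0,0,0.8],[0.1,-0.33,0.3,-0.05,0,0,0.6],[0.15,-0.5,0.45,-0.08,0,0,0.5],[0.2,-0.66,0.6,-0.1,0,0,0.4],[0.2,-0.818,0.748,-0.12,0,0,0.4]]]'; python3 - <<'E'
from h import *
s=readout.read_state();print(s['q'],s['tcp_pos'],s['grip_width'])
p,d=imaging.capture('wrist'); cv2.imwrite('pics/w1.png',p[:,:,::-1])
print([a.round(4) for a in rel(s,[460.6,144.6,52],down(np.pi/2-.053))])
E
```

```text
time_s: 1.4
tcp_pos: [460.1, 144.3, 180.6]
tool_rot: [0.707, 0.018, 0.707, -0.018]
contact_force: [0.6, 0.7, 0.8]
grip_width: 59.6
[-0.62417869  0.22909085  0.291782    2.01911939 -0.08282468  0.90560042
  1.23079147] [460.07410886 144.27994599 180.58761458] 59.60924382032358
[array([0.5143, 0.0017, 0.0025]), array([ 0.0017, -0.0013,  0.0008])]
```

View pics/w1.png

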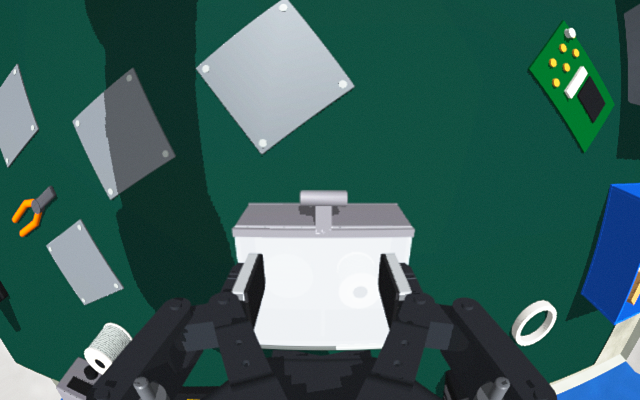

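```bash
python3 - <<'E'
from h import *
s=readout.read_state()
Z=lambda uv,z:(lambda o,d:o+d*(z-o[2])/d[2])(*wray(uv,s))
for uv in [(324,198),(300,198),(348,198)]: print(uv,Z(uv,69.5).round(1))
print('fliprim',Z((234,234),67).round(1),Z((412,234),67).round(1),'hub',Z((360,292),54).round(1))
for b,t in [((241,466),None)]:
  print(tri(ray('top',((241.5)/5-.5+200,(466.5)/5-.5+130)),wray((324,198),s)))
  print(tri(ray('top',((176.5)/5-.5+200,(232.5)/5-.5+130)),wray((360,292),s)))
E
```

```text
(324, 198) [463.4 140.6  69.5]
(300, 198) [462.2 119.9  69.5]
(348, 198) [464.6 161.5  69.5]
fliprim [494.9  54.2  67. ] [504.5 221.5  67. ] hub [575.9 173.1  54. ]
(array([460.07579071, 141.48664678,  81.12600904]), np.float64(1.7053098640088722))
(array([570.6152868 , 173.69209944,  61.97312363]), np.float64(2.9983158355919732))
```

```bash
python3 -m crank '[[[0.08,0,0,0,0,0,0.4],[0.16,0,0,0,0,0,0.4],[0.2,0,0,0,0,0,0.4],[0.2,0,0,0,0,0,0.4],[0.2,0,0,0,0,0,0.4]]]'; python3 - <<'E'
from h import *
s=readout.read_state();print(s['tcp_pos'],s['grip_width'])
p,d=imaging.capture('wrist'); cv2.imwrite('pics/w2.png',cv2.resize(p[150:350,200:450,::-1],None,fx=3,fy=3))
np.savez('pics/w2.npz',p=p,d=d)
E
```

```text
time_s: 2.08
tcp_pos: [460.1, 146.2, 131.9]
tool_rot: [0.707, 0.019, 0.707, -0.018]
contact_force: [-0.4, 0.5, -0.2]
grip_width: 60.1
[460.07450008 146.24181015 131.90209859] 60.08289005702026
```

View pics/w2.png

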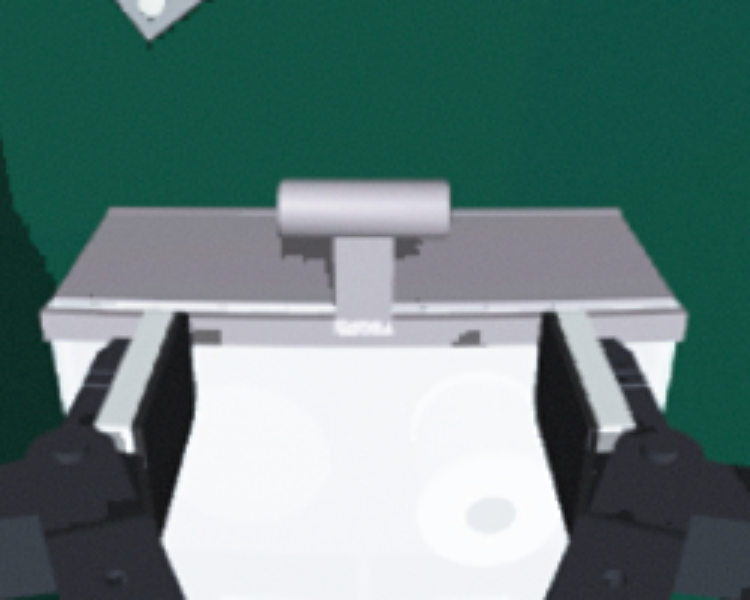

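```bash
python3 - <<'E'
from h import *
s=readout.read_state();print(s['tcp_pos'],rot(s).round(4))
for uv in [(321.2,219),(292.5,219),(349.5,219)]:
    o,d=wray(uv,s); print(uv,o.round(1),d.round(3),(o+d*(69.5-o[2])/d[2]).round(1))
print([a.round(4) for a in rel(s,[461,145.5,54],down(np.pi/2-.053))])
E
```

```text
[460.09003684 146.2197297  131.95052002] [[ 9.000e-04  5.220e-02  9.986e-01]
 [ 3.000e-04  9.986e-01 -5.220e-02]
 [-1.000e+00  4.000e-04  8.000e-04]]
(321.2, 219) [375.7 150.7 274.9] [ 0.377 -0.02  -0.926] [459.3 146.4  69.5]
(292.5, 219) [375.7 150.7 274.9] [ 0.371 -0.112 -0.922] [458.3 125.8  69.5]
(349.5, 219) [375.7 150.7 274.9] [ 0.38   0.072 -0.922] [460.4 166.7  69.5]
[array([ 0.3118, -0.0028,  0.0035]), array([ 0.001 ,  0.0011, -0.0005])]
```

```bash
python3 -m crank '[[[0.1,0,0,0,0,0,0.4],[0.2,0,0,0,0,0,0.4],[0.28,0,0,0,0,0,0.4],[0.314,0,0,0,0,0,0.4],[0.314,0,0,0,0,0,0.3]]]'; python3 -m crank '[[[0,0,0,0,0,0,-1],[0,0,0,0,0,0,-1],[0,0,0,0,0,0,-1],[0,0,0,0,0,0,-1],[0,0,0,0,0,0,-1]]]'; python3 - <<'E'
from h import *
s=readout.read_state();print(s['tcp_pos'],s['grip_width'])
p,d=imaging.capture('wrist'); cv2.imwrite('pics/w3.png',p[:,:,::-1])
E
```

```text
time_s: 2.75
tcp_pos: [459.9, 146.1, 53.0]
tool_rot: [0.707, 0.018, 0.707, -0.019]
contact_force: [-1.3, 0.0, 0.4]
grip_width: 55.6
time_s: 3.38
tcp_pos: [460.2, 146.1, 53.8]
tool_rot: [0.707, 0.019, 0.706, -0.018]
contact_force: [-2.5, -1.4, 7.4]
grip_width: 38.6
[460.20239092 146.05707215  53.8016681 ] 38.63293091051089
```

View pics/w3.png

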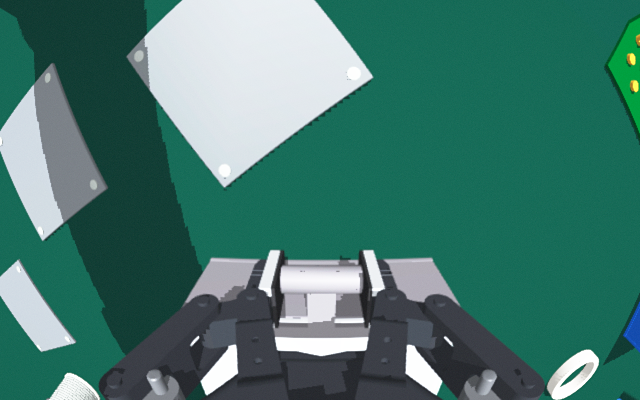

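```bash
python3 - <<'E'
import numpy as np
f=lambda t:np.array([-(176*np.sin(t)+4*np.cos(t)),-176*np.cos(t)+4*np.sin(t)])/250
for a,b in [(0,.4),(.4,.85),(.85,1.3),(1.3,1.6),(1.6,1.82)]:
    print(a,b,[(f(a+(b-a)*k/5)-f(a)).round(3).tolist() for k in range(1,6)])
E
```

```text
0 0.4 [[-0.056, 0.004], [-0.112, 0.012], [-0.167, 0.024], [-0.221, 0.041], [-0.273, 0.062]]
0.4 0.85 [[-0.057, 0.029], [-0.11, 0.062], [-0.161, 0.1], [-0.208, 0.143], [-0.251, 0.19]]
0.85 1.3 [[-0.038, 0.05], [-0.072, 0.104], [-0.101, 0.16], [-0.125, 0.219], [-0.143, 0.28]]
1.3 1.6 [[-0.009, 0.041], [-0.016, 0.083], [-0.02, 0.125], [-0.022, 0.167], [-0.021, 0.209]]
1.6 1.82 [[0.002, 0.031], [0.006, 0.062], [0.011, 0.092], [0.017, 0.123], [0.025, 0.153]]
```

```bash
python3 -m crank '[[[-0.056,0,0.004,0,0,0,-1],[-0.112,0,0.012,0,0,0,-1],[-0.167,0,0.024,0,0,0,-1],[-0.221,0,0.041,0,0,0,-1],[-0.273,0,0.062,0,0,0,-1]]]'
```

```text
time_s: 4.05
tcp_pos: [475.9, 145.1, 122.4]
tool_rot: [0.707, 0.019, 0.706, -0.018]
contact_force: [7.2, -1.4, -6.4]
grip_width: 38.5
```

```bash
python3 -m crank '[[[-0.057,0,0.029,0,0,0,-1],[-0.11,0,0.062,0,0,0,-1],[-0.161,0,0.1,0,0,0,-1],[-0.208,0,0.143,0,0,0,-1],[-0.251,0,0.19,0,0,0,-1]]]'
```

```text
time_s: 4.68
tcp_pos: [523.1, 142.7, 184.4]
tool_rot: [0.707, 0.018, 0.707, -0.019]
contact_force: [4.0, -1.2, -9.7]
grip_width: 38.5
```

```bash
python3 -m crank '[[[-0.038,0,0.05,0,0,0,-1],[-0.072,0,0.104,0,0,0,-1],[-0.101,0,0.16,0,0,0,-1],[-0.125,0,0.219,0,0,0,-1],[-0.143,0,0.28,0,0,0,-1]]]'
```

```text
time_s: 5.3
tcp_pos: [593.2, 138.9, 219.8]
tool_rot: [0.707, 0.018, 0.707, -0.019]
contact_force: [-1.2, -1.7, -4.9]
grip_width: 38.6
```

```bash
python3 -m crank '[[[-0.009,0,0.041,0,0,0,-1],[-0.016,0,0.083,0,0,0,-1],[-0.02,0,0.125,0,0,0,-1],[-0.022,0,0.167,0,0,0,-1],[-0.021,0,0.209,0,0,0,-1]]]'
```

```text
time_s: 5.92
tcp_pos: [645.6, 136.2, 225.1]
tool_rot: [0.707, 0.018, 0.707, -0.019]
contact_force: [-2.2, -4.0, 5.8]
grip_width: 38.3
```

```bash
python3 -m crank '[[[0.002,0,0.031,0,0,0,-1],[0.006,0,0.062,0,0,0,-1],[0.011,0,0.092,0,0,0,-1],[0.017,0,0.123,0,0,0,-1],[0.025,0,0.153,0,0,0,-1]]]';  python3 - <<'E'
from h import *
s=readout.read_state();print(s['tcp_pos'],s['grip_width'],s['q'])
p,d=imaging.capture('scene'); cv2.imwrite('pics/s4.png',p[:,:,::-1])
E
```

```text
time_s: 6.55
tcp_pos: [684.1, 134.2, 219.2]
tool_rot: [0.707, 0.019, 0.706, -0.018]
contact_force: [0.2, -4.5, 9.2]
grip_width: 38.3
[684.07327531 134.17868754 219.17449561] 38.30668405868835 [-0.44081981  0.57252785  0.30628836  1.43375214 -0.17873517  1.16100203
  1.40897276]
```

View pics/s4.png

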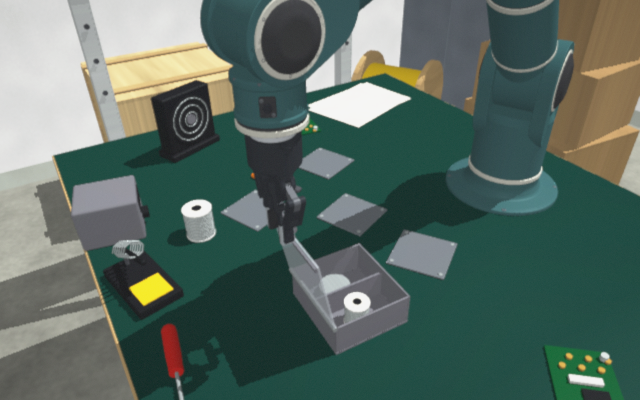

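The flap leans past vertical, the bar still held at about (285,225). The reel stands uncovered at (357,305). I'll release and lift.

```bash
python3 -m crank '[[[0,0,0,0,0,0,0],[0,0,0,0,0,0,0.3],[0,0,0,0,0,0,0.5],[0,0,0,0,0,0,0.5],[0,0,0,0,0,0,0.5]]]'; python3 -m crank '[[[-0.06,0,0,0,0,0,0.5],[-0.15,0,0,0,0,0,0.5],[-0.25,0,0,0,0,0,0.5],[-0.32,0,0,0,0,0,0.5],[-0.32,0,0,0,0,0,0.5]]]'
python3 - <<'E'
from h import *
s=readout.read_state();print(s['tcp_pos'],s['grip_width'],s['q'])
for n in ['scene','top','wrist']:
    p,d=imaging.capture(n); cv2.imwrite(f'pics/{n}5.png',p[:,:,::-1])
E
```

```text
time_s: 7.22
tcp_pos: [682.9, 134.5, 218.6]
tool_rot: [0.707, 0.018, 0.707, -0.018]
contact_force: [-0.9, 0.7, 0.3]
grip_width: 63.9
time_s: 7.85
tcp_pos: [683.5, 134.4, 300.3]
tool_rot: [0.708, 0.019, 0.706, -0.018]
contact_force: [0.1, -0.2, 0.3]
grip_width: 64.0
[683.46328453 134.41688686 300.26175725] 63.954523645927935 [-0.44673367  0.51556932  0.32031014  1.33890059 -0.16151649  1.31000439
  1.39431909]
```

View pics/scene5.png

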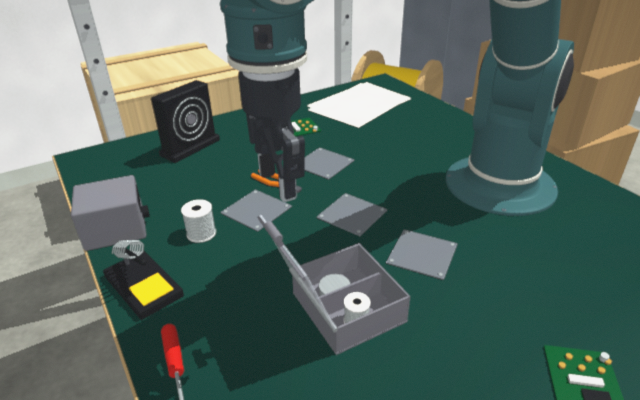

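View pics/top5.png

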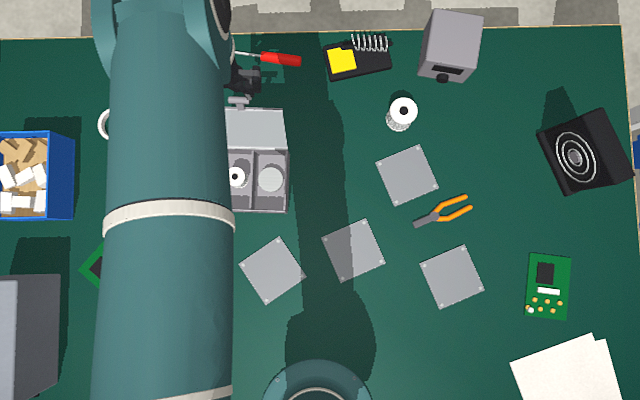

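View pics/wrist5.png

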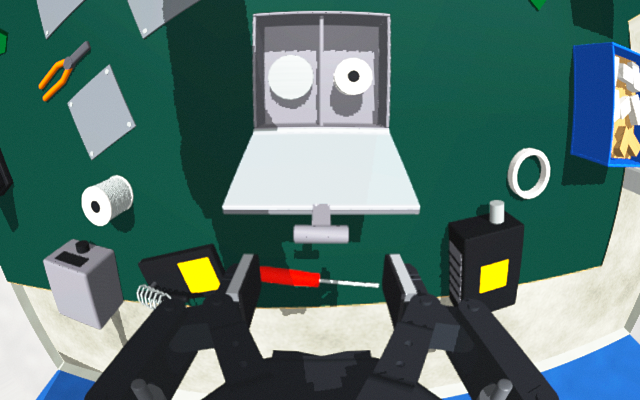

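The flap stays open. The wrist picture shows the reel's hub at about (353,76), and the scene picture shows it at about (357,300). I'll enlarge both.

```bash
python3 - <<'E'
import cv2
a=cv2.imread('pics/wrist5.png');b=cv2.imread('pics/scene5.png')
A=cv2.resize(a[40:130,310:410],None,fx=4,fy=4,interpolation=cv2.INTER_CUBIC)
B=cv2.resize(b[270:360,310:410],None,fx=4,fy=4,interpolation=cv2.INTER_CUBIC)
cv2.imwrite('pics/c5.png',cv2.hconcat([A,B]))
E
```

```text
(no output)
```

View pics/c5.png

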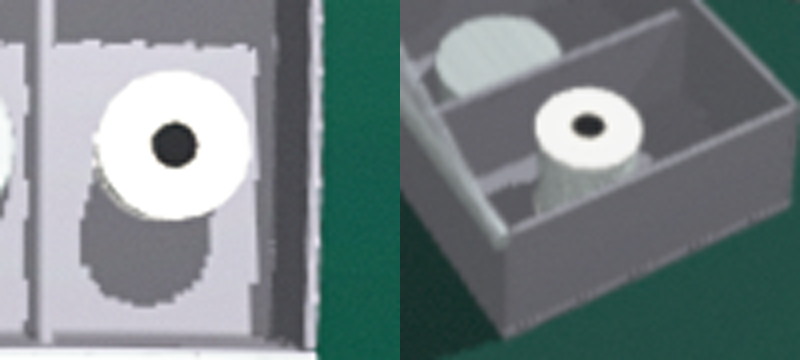

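```bash
python3 - <<'E'
from h import *
s=readout.read_state()
w=wray((353.2,75.9),s); sc=ray('scene',(356.6,300.9)); tp=ray('top',(234.8,176.1))
print(tri(w,sc),tri(w,tp),tri(sc,tp))
Z=lambda od,z:(od[0]+od[1]*(z-od[0][2])/od[1][2]).round(1)
print(Z(w,54),Z(sc,54),Z(tp,54))
# bay inner corners from wrist image at rim z65: outer right edge, divider
for sh in (0,np.pi):
  print([a.round(4) for a in rel(s,[571.5,176.5,130],down(-.053+sh))])
print([a.round(4) for a in rel(s,[571.5,176.5,250],down(-.053))])
E
```

```text
(array([570.94209904, 179.10390253,  54.75434439]), np.float64(1.4524175765173197)) (array([571.01621608, 178.028923  ,  55.21859264]), np.float64(3.065636373123552)) (array([571.3799763 , 177.38470143,  53.40497127]), np.float64(1.3112285600823779))
[570.3 179.5  54. ] [571.2 178.2  54. ] [571.8 176.9  54. ]
[array([ 0.6711,  0.1452, -0.452 ]), array([ 2.0009e+00, -8.0000e-04,  1.5000e-03])]
[array([ 0.6711,  0.1452, -0.452 ]), array([-1.9991e+00, -1.5000e-03, -8.0000e-04])]
[array([ 0.1911,  0.1451, -0.4525]), array([ 2.0009e+00, -8.0000e-04,  1.5000e-03])]
```

```bash
python3 -m crank '[[[0,0.02,-0.05,0.2,0,0,0.5],[0,0.04,-0.1,0.4,0,0,0.5],[0,0.06,-0.18,0.6,0,0,0.5],[0,0.09,-0.26,0.8,0,0,0.5],[0,0.12,-0.34,1,0,0,0.5]]]'
python3 - <<'E'
from h import *
s=readout.read_state()
print([a.round(4) for a in rel(s,[571.1,178.2,200],down(-.053))])
E
```

```text
time_s: 8.62
tcp_pos: [598.7, 168.9, 297.6]
tool_rot: [0.645, 0.289, 0.646, -0.29]
contact_force: [-0.2, -1.3, 0.3]
grip_width: 64.5
[array([ 0.3906, -0.0572, -0.1009]), array([9.942e-01, 2.000e-04, 1.800e-03])]
```

```bash
python3 -m crank '[[[0.08,-0.02,-0.03,0.2,0,0,0.5],[0.16,-0.04,-0.07,0.4,0,0,0.5],[0.24,-0.057,-0.1,0.6,0,0,0.5],[0.32,-0.057,-0.1,0.8,0,0,0.6],[0.39,-0.057,-0.1,1,0,0,0.6]]]'
python3 -m crank '[[[0,0,0,0,0,0,0.6],[0,0,0,0,0,0,0.6],[0,0,0,0,0,0,0.6],[0,0,0,0,0,0,0.6],[0,0,0,0,0,0,0.6]]]'
python3 - <<'E'
from h import *
s=readout.read_state();print(s['tcp_pos'],s['grip_width'],s['q'])
p,d=imaging.capture('wrist'); cv2.imwrite('pics/w6.png',p[:,:,::-1])
print([a.round(4) for a in rel(s,[571.1,178.2,14],down(-.053))])
E
```

```text
time_s: 9.25
tcp_pos: [571.7, 177.7, 199.6]
tool_rot: [-0.485, -0.514, -0.486, 0.515]
contact_force: [0.0, 0.3, -0.4]
grip_width: 68.5
time_s: 9.88
tcp_pos: [572.4, 177.8, 201.3]
tool_rot: [0.487, 0.513, 0.487, -0.513]
contact_force: [-0.4, 0.3, 0.0]
grip_width: 67.9
[572.40653854 177.80504233 201.29943153] 67.9454992727199 [-0.80552706  0.45616726  0.59917961  1.72689364 -0.29089329  1.04812732
 -0.15913574]
[array([ 0.7492, -0.0055, -0.0012]), array([ 0.0014, -0.0002, -0.0004])]
```

View pics/w6.png

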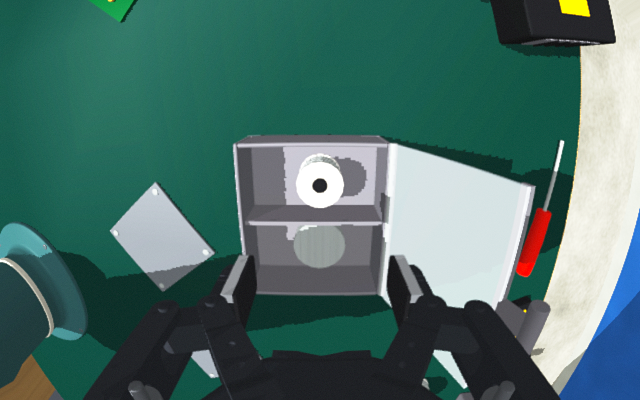

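```bash
python3 - <<'E'
from h import *
s=readout.read_state();print(s['tcp_pos'])
o,d=wray((319.5,185.5),s); print((o+d*(54-o[2])/d[2]).round(1))
E
python3 -m crank '[[[0.1,-0.005,-0.001,0,0,0,0.45],[0.2,-0.005,-0.001,0,0,0,0.45],[0.3,-0.005,-0.001,0,0,0,0.45],[0.4,-0.005,-0.001,0,0,0,0.45],[0.4,-0.005,-0.001,0,0,0,0.45]]]'
python3 - <<'E'
from h import *
s=readout.read_state();print(s['tcp_pos'],s['grip_width'])
p,d=imaging.capture('wrist'); cv2.imwrite('pics/w7.png',p[:,:,::-1])
print([a.round(4) for a in rel(s,[571.1,178.2,14],down(-.053))])
E
```

```text
[572.37596644 177.81604785 201.25623646]
[570.2 179.1  54. ]
time_s: 10.55
tcp_pos: [570.2, 177.8, 99.8]
tool_rot: [-0.487, -0.512, -0.487, 0.514]
contact_force: [0.2, 0.3, 0.5]
grip_width: 62.1
[570.2339561  177.8170174   99.78368448] 62.06938937028431
[array([ 0.3431,  0.0042, -0.0022]), array([0.0011, 0.0019, 0.003 ])]
```

View pics/w7.png

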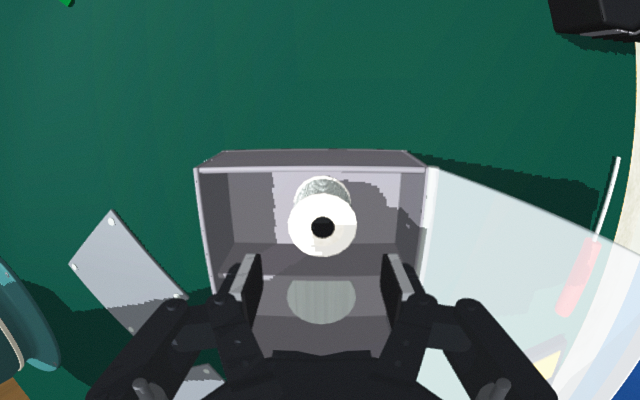

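```bash
python3 - <<'E'
from h import *
s=readout.read_state();print(s['tcp_pos'])
o,d=wray((322.5,228),s); print((o+d*(54-o[2])/d[2]).round(1))
E
python3 -m crank '[[[0.08,0.003,0,0,0,0,0.45],[0.16,0.003,0,0,0,0,0.45],[0.24,0.003,0,0,0,0,0.45],[0.29,0.003,0,0,0,0,0.45],[0.29,0.003,0,0,0,0,0.45]]]'
python3 - <<'E'
from h import *
s=readout.read_state()
print([a.round(4) for a in rel(s,[571,178,14],down(-.053))])
E
```

```text
[570.99865373 177.94761391 101.08003826]
[571.1 178.   54. ]
time_s: 11.22
tcp_pos: [571.4, 177.8, 27.5]
tool_rot: [-0.487, -0.512, -0.487, 0.514]
contact_force: [1.0, 0.3, 0.1]
grip_width: 61.9
[array([ 0.0541, -0.0015, -0.0009]), array([0.0007, 0.0012, 0.0017])]
```

```bash
python3 -m crank '[[[0.03,0,0,0,0,0,0.45],[0.056,0,0,0,0,0,0.45],[0.056,0,0,0,0,0,0.2],[0.056,0,0,0,0,0,-0.3],[0.056,0,0,0,0,0,-1]]]'
python3 -m crank '[[[0,0,0,0,0,0,-1],[0,0,0,0,0,0,-1],[0,0,0,0,0,0,-1],[0,0,0,0,0,0,-1],[0,0,0,0,0,0,-1]]]'
python3 - <<'E'
from h import *
s=readout.read_state();print(s['tcp_pos'],s['grip_width'])
p,d=imaging.capture('wrist'); cv2.imwrite('pics/w8.png',p[:,:,::-1])
E
```

```text
time_s: 11.85
tcp_pos: [572.0, 178.1, 14.8]
tool_rot: [0.487, 0.513, 0.487, -0.513]
contact_force: [-1.0, -0.6, 0.5]
grip_width: 44.9
time_s: 12.48
tcp_pos: [572.0, 178.1, 14.7]
tool_rot: [0.487, 0.513, 0.487, -0.513]
contact_force: [-1.3, -0.3, 5.5]
grip_width: 45.0
[571.95064144 178.08977573  14.74251297] 45.049874427673814
```

View pics/w8.png

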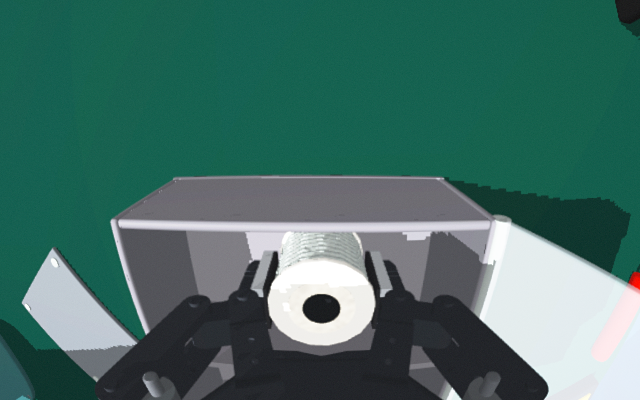

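The reel sits between the pads, its hub at (321,307). Lifting straight up.

```bash
python3 -m crank '[[[-0.04,0,0,0,0,0,-1],[-0.12,0,0,0,0,0,-1],[-0.24,0,0,0,0,0,-1],[-0.36,0,0,0,0,0,-1],[-0.44,0,0,0,0,0,-1]]]'
python3 -m crank '[[[-0.08,0,0,0,0,0,-1],[-0.12,0,0,0,0,0,-1],[-0.12,0,0,0,0,0,-1],[-0.12,0,0,0,0,0,-1],[-0.12,0,0,0,0,0,-1]]]'
python3 - <<'E'
from h import *
s=readout.read_state();print(s['tcp_pos'],s['grip_width'])
for n in ('wrist','scene'):
  p,d=imaging.capture(n); cv2.imwrite(f'pics/{n}9.png',p[:,:,::-1])
for y in (-.053,-.4):print([a.round(4) for a in rel(s,[572.5,-237,154],down(y))])
E
```

```text
time_s: 13.15
tcp_pos: [572.3, 178.2, 127.0]
tool_rot: [0.487, 0.514, 0.487, -0.512]
contact_force: [-0.1, 0.5, -2.9]
grip_width: 45.0
time_s: 13.78
tcp_pos: [571.5, 177.9, 153.8]
tool_rot: [-0.487, -0.513, -0.487, 0.513]
contact_force: [-0.3, -0.3, -2.1]
grip_width: 44.8
[571.52413292 177.93880003 153.83370263] 44.78146849008574
[array([4.0000e-04, 9.0900e-02, 1.6573e+00]), array([0.0007, 0.0009, 0.0012])]
[array([4.0000e-04, 9.0900e-02, 1.6573e+00]), array([0.4425, 0.0011, 0.0011])]
```

View pics/scene9.png

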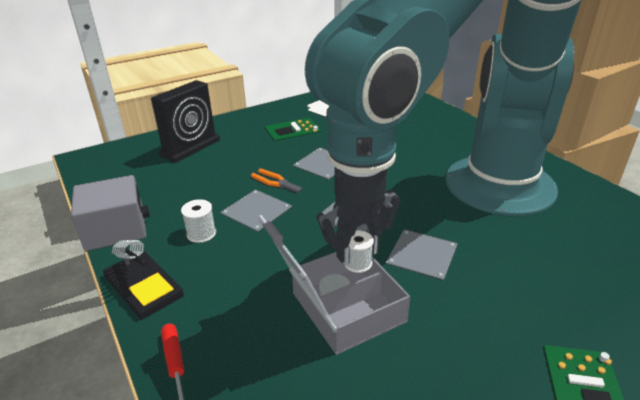

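View pics/wrist9.png

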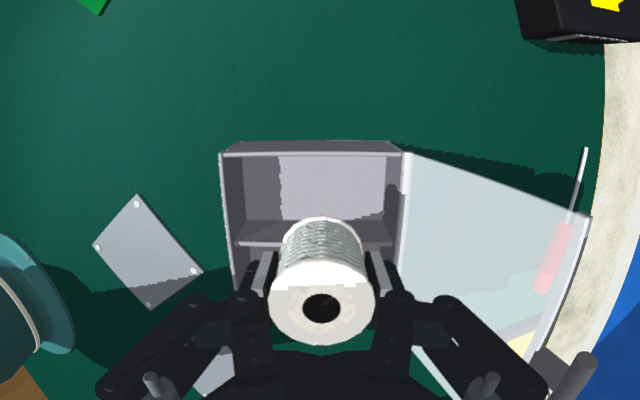

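```bash
python3 -m crank '[[[0,0.005,0.06,0,0,0,-1],[0,0.01,0.18,0,0,0,-1],[0,0.02,0.32,0,0,0,-1],[0,0.03,0.48,0,0,0,-1],[0,0.035,0.64,0,0,0,-1]]]'
python3 -m crank '[[[0,0.01,0.16,0,0,0,-1],[0,0.018,0.32,0,0,0,-1],[0,0.026,0.48,0,0,0,-1],[0,0.034,0.62,0,0,0,-1],[0,0.04,0.74,0,0,0,-1]]]'
python3 - <<'E'
from h import *
s=readout.read_state();print(s['q'])
for y in (-.053,):print([a.round(4) for a in rel(s,[572.5,-237,154],down(y))])
E
```

```text
time_s: 14.5
tcp_pos: [571.9, 15.4, 154.6]
tool_rot: [-0.487, -0.513, -0.486, 0.513]
contact_force: [1.8, -1.1, -2.9]
grip_width: 44.5
time_s: 15.12
tcp_pos: [571.7, -170.0, 154.6]
tool_rot: [-0.486, -0.513, -0.486, 0.513]
contact_force: [-0.0, 0.5, -1.7]
grip_width: 44.6
[-0.23321402  0.51838105  0.62663174  1.77421614 -0.36046274  0.96585503
  0.48539166]
[array([0.0027, 0.0175, 0.2672]), array([-0.0011,  0.0006,  0.    ])]
```

```bash
python3 -m crank '[[[0.05,0.006,0.1,0,0,0,-1],[0.1,0.012,0.19,0,0,0,-1],[0.15,0.0175,0.25,0,0,0,-1],[0.2,0.0175,0.267,0,0,0,-1],[0.2,0.0175,0.267,0,0,0,-1]]]'
python3 -m crank '[[[0,0,0,0,0,0,-1],[0,0,0,0,0,0,-1],[0,0,0,0,0,0,-1],[0,0,0,0,0,0,-1],[0,0,0,0,0,0,-1]]]'
python3 - <<'E'
from h import *
s=readout.read_state()
for n in ('wrist','top'):
  p,d=imaging.capture(n); cv2.imwrite(f'pics/{n}10.png',p[:,:,::-1])
for y in (-.053,):print([a.round(4) for a in rel(s,[572.5,-237,15],down(y))])
E
```

```text
time_s: 15.75
tcp_pos: [572.9, -233.9, 103.5]
tool_rot: [-0.486, -0.513, -0.487, 0.513]
contact_force: [0.4, 0.4, -1.9]
grip_width: 44.7
time_s: 16.38
tcp_pos: [573.4, -234.3, 104.7]
tool_rot: [0.487, 0.513, 0.487, -0.513]
contact_force: [-0.4, -0.4, -2.3]
grip_width: 45.2
[array([ 0.3587, -0.0032,  0.011 ]), array([ 0.001 ,  0.0001, -0.0002])]
```

View pics/wrist10.png

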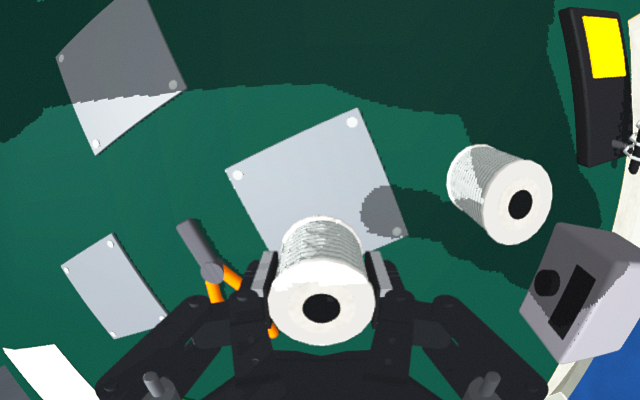

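```bash
python3 - <<'E'
from h import *
s=readout.read_state();print(s['tcp_pos'])
Z=lambda uv,z:(lambda o,d:o+d*(z-o[2])/d[2])(*wray(uv,s)).round(1)
for uv in [(352,122),(237,174),(396,234)]: print(Z(uv,4))
print('reel hub',Z((321.5,308),s['tcp_pos'][2]+39.3))
E
```

```text
[ 573.42736513 -234.29413997  104.6151655 ]
[ 600.4 -169.3    4. ]
[ 504.4 -205.9    4. ]
[ 637.2 -267.5    4. ]
reel hub [ 572.9 -233.2  143.9]
```

```bash
python3 -m crank '[[[0.07,-0.003,0.014,0,0,0,-1],[0.15,-0.003,0.014,0,0,0,-1],[0.23,-0.003,0.014,0,0,0,-1],[0.3,-0.003,0.014,0,0,0,-1],[0.34,-0.003,0.014,0,0,0,-1]]]'
python3 -m crank '[[[0.004,0,0,0,0,0,-1],[0.008,0,0,0,0,0,-1],[0.012,0,0,0,0,0,-1],[0.012,0,0,0,0,0,-1],[0.012,0,0,0,0,0,-1]]]'
python3 - <<'E'
from h import *
s=readout.read_state();print(s['tcp_pos'])
p,d=imaging.capture('scene'); cv2.imwrite(f'pics/s11.png',cv2.resize(p[140:270,150:330,::-1],None,fx=4,fy=4,interpolation=cv2.INTER_CUBIC))
E
```

```text
time_s: 17.1
tcp_pos: [572.0, -237.7, 18.0]
tool_rot: [-0.486, -0.513, -0.487, 0.513]
contact_force: [-0.3, 0.2, -3.1]
grip_width: 45.1
time_s: 17.73
tcp_pos: [572.6, -237.8, 16.8]
tool_rot: [0.487, 0.513, 0.487, -0.513]
contact_force: [-0.0, 0.1, -2.1]
grip_width: 44.8
[ 572.5755453  -237.77675409   16.79760564]
```

View pics/s11.png

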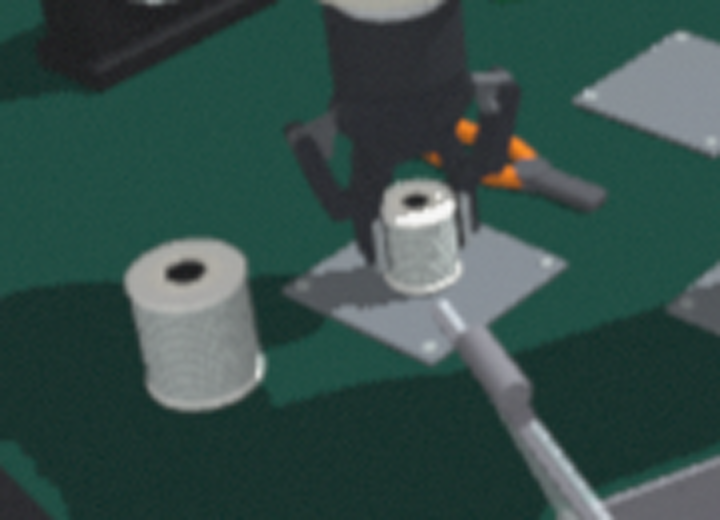

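```bash
python3 -m crank '[[[0.003,0,0,0,0,0,-1],[0.006,0,0,0,0,0,-1],[0.006,0,0,0,0,0,-1],[0.006,0,0,0,0,0,-1],[0.006,0,0,0,0,0,-1]]]'
```

```text
time_s: 18.4
tcp_pos: [572.5, -237.8, 15.1]
tool_rot: [-0.487, -0.513, -0.487, 0.513]
contact_force: [1.1, -0.0, -2.3]
grip_width: 44.7
```

```bash
python3 -m crank '[[[0.002,0,0,0,0,0,-1],[0.004,0,0,0,0,0,-1],[0.004,0,0,0,0,0,-1],[0.004,0,0,0,0,0,-1],[0.004,0,0,0,0,0,-1]]]'
```

```text
time_s: 19.02
tcp_pos: [572.5, -237.8, 14.7]
tool_rot: [0.487, 0.513, 0.487, -0.513]
contact_force: [-4.9, 2.7, 10.2]
grip_width: 45.0
```

Contact with the plate (+10 N). Releasing, then backing straight up.

```bash
python3 -m crank '[[[-0.002,0,0,0,0,0,0.15],[-0.002,0,0,0,0,0,0.3],[-0.002,0,0,0,0,0,0.5],[-0.002,0,0,0,0,0,0.6],[-0.002,0,0,0,0,0,0.6]]]'
python3 -m crank '[[[-0.04,0,0,0,0,0,0.6],[-0.12,0,0,0,0,0,0.6],[-0.25,0,0,0,0,0,0.6],[-0.4,0,0,0,0,0,0.6],[-0.55,0,0,0,0,0,0.6]]]'
python3 - <<'E'
from h import *
s=readout.read_state();print(s['tcp_pos'])
for n in ('scene','wrist','top'):
  p,d=imaging.capture(n); cv2.imwrite(f'pics/{n}12.png',p[:,:,::-1])
E
```

```text
time_s: 19.65
tcp_pos: [572.4, -237.8, 14.5]
tool_rot: [-0.487, -0.513, -0.487, 0.513]
contact_force: [0.3, 0.1, 0.3]
grip_width: 67.9
time_s: 20.27
tcp_pos: [572.5, -237.9, 154.8]
tool_rot: [0.487, 0.513, 0.486, -0.513]
contact_force: [0.5, 1.0, -0.1]
grip_width: 68.4
[ 572.46064871 -237.89378164  154.82199148]
```

View pics/scene12.png

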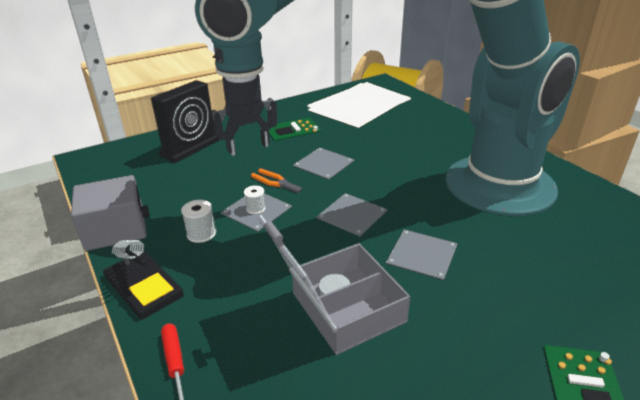

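View pics/wrist12.png

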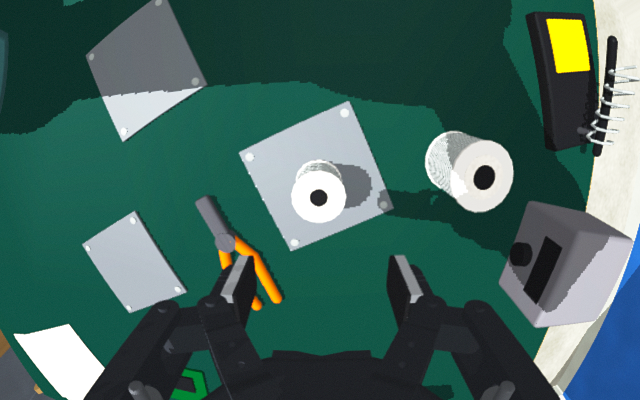

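```bash
python3 -m crank '[[[0,0,0,0,0,0,0.6],[0,0,0,0,0,0,0.6],[0,0,0,0,0,0,0.6],[0,0,0,0,0,0,0.6],[0,0,0,0,0,0,0.6]]]'
python3 - <<'E'
from h import *
s=readout.read_state();print(s['tcp_pos'])
p,d=imaging.capture('wrist'); cv2.imwrite(f'pics/w13.png',cv2.resize(p[80:280,220:420,::-1],None,fx=3,fy=3,interpolation=cv2.INTER_CUBIC))
E
```

```text
time_s: 21.05
tcp_pos: [572.4, -237.8, 152.0]
tool_rot: [-0.487, -0.513, -0.487, 0.513]
contact_force: [-0.1, 0.2, -0.1]
grip_width: 68.3
[ 572.43370937 -237.79484572  151.95845972]
```

View pics/w13.png

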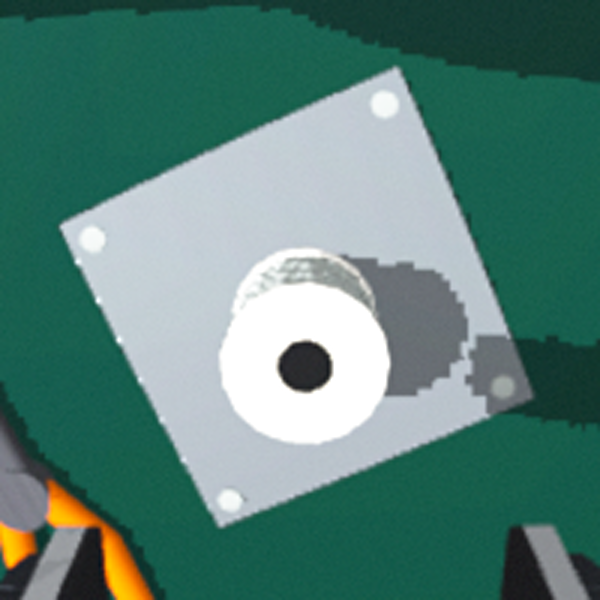

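```bash
python3 - <<'E'
from h import *
s=readout.read_state()
def Z(u,v,z):
    o,d=wray(((u+.5)/3-.5+220,(v+.5)/3-.5+80),s);return (o+d*(z-o[2])/d[2]).round(1)
S=np.array([Z(*a,4) for a in [(385,104),(92,239),(502,387),(230,501)]]);print(S,S.mean(0))
print('hub',Z(305,366,54))
E
```

```text
[[ 600.4 -169.1    4. ]
 [ 504.6 -206.5    4. ]
 [ 637.4 -264.6    4. ]
 [ 542.1 -302.3    4. ]] [ 571.125 -235.625    4.   ]
hub [ 571.9 -236.5   54. ]
```

Hub is within about 1 mm of the plate centre, so I'm handing in.

```bash
python3 -c "
from bench import r
print(r.finish_job())"
```

```text
the job is handed in; nothing more can be done
None
```

The job is handed in: the flap is open, and the solder reel stands upright on the plate farthest from the robot (about 620 mm; the next is 467 mm). I finished at about 21 s of the 64 s allowed.

- **Flap:** I pinched the pull bar by its ends, swung it to about 1.82 rad and let go. It fell back against its stop, and the last scene picture shows it still open.
- **Reel:** I gripped it along the box's x, lifted it straight out and carried it over. I set it down at about 10 N of contact, then opened the fingers and backed straight up. It was never dropped.
- **Last check:** in the final wrist picture the reel is upright with its hub at (571.9, -236.5) mm. The four corner screws put the plate centre at (571.1, -235.6) in the same picture, about 1 mm away, and at (572.5, -237) in the fixed cameras. The gripper was well above the reel and read about zero force.
- **Disagreement:** one early wrist measurement of the bar was about 4 mm off the fixed cameras because the arm had not settled. A repeat, once settled, agreed within about 2 mm.
- **Not checked:** I compared the tilt of the reel only by eye, not by measurement.

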